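Sweep the broken cup handles off the ware board

TASK

Clear the scrap off the ware board: with the fingertips, sweep the three broken cup handles along the board and over its open end into the scrap tray that stands there, without picking any of them up. Leave the two whole handles and the small cup where they are.

Things in the scene. Friction and masses are not known exactly. Their poses are not given: they have to be found in the camera images.
- board: fixed wooden ware board on two battens, 280 mm (its x) by 460 mm (its y). Flat top 68 mm above the origin. A lip 10 mm high, 12 mm wide along both long sides (to x = +-140 mm); the short ends (y = +-230 mm) are open, no lip. Origin: centre of its footprint on the table; x points away from the robot (within 9 degrees), y along the board, z up
- tray: shallow dark steel scrap tray, open on top, fixed, empty, 280 (x) x 160 (y) x 46 mm high, walls and floor 4 mm; origin: centre of its underside, axes as the board's. Stands on the table at the board's +y or -y end, pushed 12 mm under the overhanging end; its rim is 22 mm below the board's top, and what goes over the end drops in
- mould: closed two-part plaster mould, a block 190 (x) x 110 (y) x 73 mm high with two rubber bands, fixed on the table at the board's other end; origin: centre of its underside, axes as the board's
- broken_1: broken handle, a hook 63 x 38 mm (one straight arm and most of the bow, all within 39 mm of the origin), 16 g. Fired white clay strip 7 mm thick and 14 mm high, lying flat, z up, turned any way; origin at its centroid, on its underside. Starts on the half of the board nearer the robot, its origin 85 mm or more from the other broken ones
- broken_2: broken handle, a horseshoe 42 x 39 mm (the bow with two stubs, all within 28 mm of the origin), 16 g. Fired white clay strip 7 mm thick and 14 mm high, lying flat, z up, turned any way; origin at its centroid, on its underside. Starts on the half of the board nearer the robot, its origin 85 mm or more from the other broken ones
- broken_3: broken handle, a crook 67 x 23 mm (one straight arm and half the bow, all within 37 mm of the origin), 16 g. Fired white clay strip 7 mm thick and 14 mm high, lying flat, z up, turned any way; origin at its centroid, on its underside. Starts on the half of the board nearer the robot, its origin 85 mm or more from the other broken ones
- whole_1: whole cup handle to be left alone: a closed teardrop loop 63 x 40 mm of the same strip (7 mm thick, 14 mm high), lying flat on the board's far half (board +x), loose; origin at its middle on the underside
- whole_2: whole cup handle to be left alone: a closed teardrop loop 63 x 40 mm of the same strip (7 mm thick, 14 mm high), lying flat on the board's far half (board +x), loose; origin at its middle on the underside
- cup: small white handleless cup, 56 mm across the rim and 45 mm tall, standing upright on the far half of the board in line with the whole handles, to be left alone, loose, 90 g; origin at the centre of its underside

How it is judged:
By the outcome, as a careful person would: the job done as asked, in the order asked, and still so for the second after the job is handed in, with the robot touching nothing.
It also fails if it takes over 64 s, if anything falls off the work surface, if the arm or the gripper's body presses on something with over 40 N, if the wrist force passes 120 N, or if a joint passes its speed limit or range.

ROBOT

A 7-joint arm with a two-finger parallel gripper is mounted at the origin on the work surface. World frame = base frame: x ahead of the robot, y to its left, z up, the work surface at z = 0. Lengths are in m, angles in rad, forces in N, time in s.
With the tool pointing down it reaches from about 0.4 to 0.85 m from the base axis. Payload 4.4 kg.
Tool frame: the origin (TCP) lies at the very end of the fingers, on their centre line; the grasp point (between the pads) lies 19 mm behind it (ctrl.pinch_z is the distance from the TCP to the grasp point, in m); z points along the fingers, y is the line along which they close (so a half turn about z gives the same grasp; the last joint's range is limited). The gripper opens to 94 mm and grips with 3 to 60 N. Pads are 16 mm wide; open, the fingers measure 119 mm over their backs; the gripper's body (75 mm by 177 mm) begins 78 mm behind the grasp point.
Start: joints at [1.131, 0.628, 0.038, 1.517, -0.027, 0.996, -0.02], TCP at [0.237, -0.605, 0.205] pointing down, gripper open.
Joint ranges: [-3.06, 3.06], [-0.37, 2.12], [-1.25, 1.32], [0.18, 2.47], [-1.1, 4.24], [0.23, 1.98], [-2.94, 2.94]. Speed limits (rad/s): [2.57, 2.57, 3.14, 3.14, 3.14, 3.14, 3.14].

INTERFACE

Orientations are given as a rotation vector (axis times angle).
In Python, from workcell import ctrl, optics gives the robot as it stands. The module is installed in compiled form; this text tells all that it offers.
- The arm moves only by the tool drive_tool, never from a script. Its argument "deltas" is a list of rows, each a list of 3 entries, a list of its own where there are three numbers: the shift along the tool's x, y, z in cm, then the turn, a rotation vector about the tool's x, y, z in rad, then the opening, from -1 (shut) to 1 (fully open). In form: [[[tx, ty, tz], [rx, ry, rz], claw], ...]. A call has 1 to 8 rows; each row shifts and turns the commanded pose from where the row before left it, along the tool's axes as they then stand; what a row does not reach is not made up. A row lasts 1/10 s, in which the tool goes at most 50 mm and 8.59 degrees, less where a joint would pass 70% of its speed; a pose out of reach is approached as far as the arm can. A call is refused whole if a number of a shift passes 5 or a number of a turn 0.15, either way. A call with a gripper value outside its range is refused whole. The fingers move at their own pace and stop on an object; "force" is the grip in N (left out, the last holds). Time passes only in rows, so rows that do not move let the fingers close. It gives the time, the measured TCP pose, the force, the opening and the grip force at its end, in the units of the state.
- ctrl.sense(): the state, without advancing time (a new reading comes with each control period).
- optics.camera(name): name is "scene" or "top" or "wrist"; returns the picture (480x640x3 uint8, red, green, blue); there is no depth.
- optics.camera_info(name): a dict with "camera_matrix" (3x3 intrinsics, pixels), "rvec" (rotation vector, rad) and "tvec" (3), from world to camera coordinates, as OpenCV has them. Camera axes: x right, y down, z forward; pixel columns grow to the right and rows downward; lengths in m; the calibration is good to about 2 mm. A picture is of the moment at which its call begins: read the wrist's pose just before it. camera_info takes no time and is no camera call; for the wrist camera it gives the pose at the moment of the call.
- ctrl.job_done(): hands the job in; it is judged then, once.
The state is a dict: "clock": time; "qpos": joint angles; "joint_velocities": joint speeds; "effort": joint torques, N m; "tcp_pos": TCP position; "ee_rot": TCP orientation; "wrist_force": force on the tool from outside, world axes, zero at the start; "wrist_torque": the same for the moment, N m; "width": finger opening in m; "grasp_force": force on a finger pad.
Only numpy, scipy, OpenCV 4.12 (cv2) and the standard library are available. Lean on these libraries where they do the work, as an engineer would, in place of code of your own. Each camera call takes 0.05 s, during which the arm holds its last target. There are 200 camera calls.

## Working session

There is one attempt and no reset: what is moved stays moved. The work goes in short steps, Python scripts to look and compute and a tool call to move; the robot and the scene stay as the last step left them, time stands still between calls to the robot, and variables do not carry over. Pictures are saved under pics/ and viewed, at most 10 in all, crops included, and the job is handed in when it is done.

Besides the shell and the picture viewer there is one more tool, called after "Call:" by a JSON object that holds its "name" and its "arguments", one argument or row to a line. drive_tool: Moves the arm, as the interface text tells. Its arguments: {"type":"object","properties":{"deltas":{"type":"array","items":{"type":"array"}},"force":{"type":"number"}},"required":["deltas"]}

```bash
mkdir -p pics
python3 - <<'E'
from workcell import ctrl, optics
import cv2,numpy as np
for n in ("top","scene"):
    im=optics.camera(n); cv2.imwrite(f"pics/{n}0.png",im[:,:,::-1])
    i=optics.camera_info(n); R=cv2.Rodrigues(np.array(i["rvec"]))[0]
    print(n,i, -R.T@np.array(i["tvec"]).ravel())
s=ctrl.sense();print(s["tcp_pos"],s["ee_rot"],s["clock"],s["width"])
E
```

```text
top {'camera_matrix': array([[438.78396187,   0.        , 324.71281368],
       [  0.        , 438.78396187, 244.20754121],
       [  0.        ,   0.        ,   1.        ]]), 'rvec': array([ 2.17147656, -2.17437687,  0.09930505]), 'tvec': array([0.0232098 , 0.59268958, 0.80216404])} [0.5156142  0.02104485 0.85380671]
scene {'camera_matrix': array([[608.86468234,   0.        , 318.07151967],
       [  0.        , 608.86468234, 235.21118056],
       [  0.        ,   0.        ,   1.        ]]), 'rvec': array([ 0.93602234,  2.25713061, -1.25355525]), 'tvec': array([ 0.38563318, -0.14957303,  1.52892926])} [1.26529255 0.68299422 0.66427657]
[ 0.23713036 -0.6045599   0.20465321] [-3.08525027e+00 -5.83386338e-01  5.40758947e-04] 0.1 0.0939341443931855
```

View pics/top0.png

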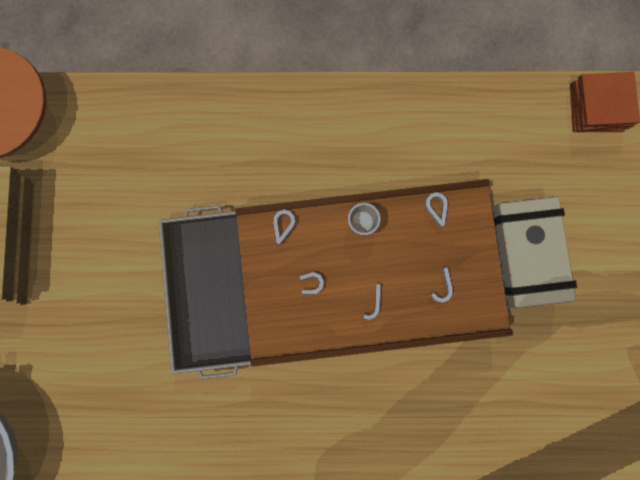

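View pics/scene0.png

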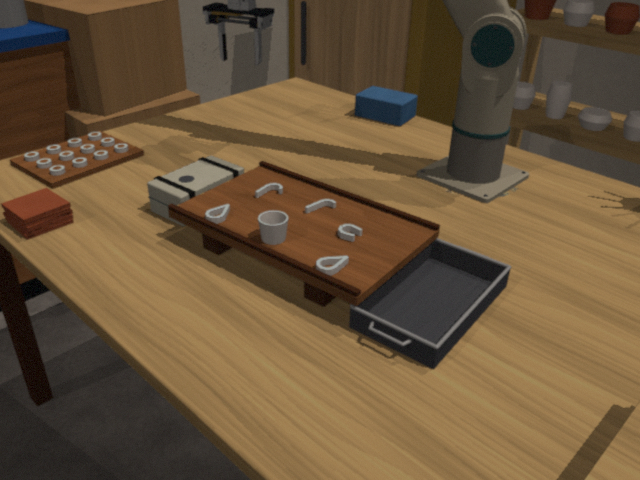

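The top view shows the tray at the left, which is the +y end. The broken pieces are at about (313,284), (375,302) and (444,287). The whole handles are at (284,226) and (438,209), and the cup is at (364,219).

```bash
cat > h.py <<'E'
import cv2,numpy as np
from workcell import ctrl, optics
def cam(n):
    i=optics.camera_info(n); R=cv2.Rodrigues(np.array(i["rvec"]))[0]
    return np.array(i["camera_matrix"]),R,np.array(i["tvec"]).ravel()
def back(n,px,z):
    K,R,t=cam(n); px=np.atleast_2d(px).astype(float)
    d=(R.T@np.linalg.inv(K)@np.c_[px,np.ones(len(px))].T).T; c=-R.T@t
    return c+d*((z-c[2])/d[:,2])[:,None]
E
python3 - <<'E'
from h import *
c=back("top",[[236,210],[490,182],[512,333],[250,364]],.078)
print("corners",c.round(4))
o=c.mean(0)[:2]; y=(c[0]-c[1]+c[3]-c[2])[:2]; y/=np.linalg.norm(y); x=np.array([y[1],-y[0]])
print("O",o,"yaw deg",np.degrees(np.arctan2(-y[0],y[1])),np.linalg.norm((c[0]-c[1])),np.linalg.norm(c[0]-c[3]))
im=cv2.imread("pics/top0.png"); hsv=cv2.cvtColor(im,cv2.COLOR_BGR2HSV)
m=((hsv[:,:,1]<70)&(hsv[:,:,2]>110)).astype(np.uint8); m[:, :252]=0;m[:,490:]=0;m[:185]=0;m[345:]=0
n,l,st,ce=cv2.connectedComponentsWithStats(m)
for k in range(1,n):
    if st[k,4]<30: continue
    p=np.argwhere(l==k)[:,::-1]; w=back("top",p,.082)[:,:2]; b=np.c_[(w-o)@x,(w-o)@y]
    print(ce[k].round(),st[k,4],"world",w.mean(0).round(3),"board mean",b.mean(0).round(3),"min",b.min(0).round(3),"max",b.max(0).round(3))
s=ctrl.sense();R=cv2.Rodrigues(np.array(s["ee_rot"]))[0];print(R.round(3))
E
```

```text
corners [[ 0.6497  0.181   0.078 ]
 [ 0.7    -0.2751  0.078 ]
 [ 0.4322 -0.3036  0.078 ]
 [ 0.3798  0.152   0.078 ]]
O [ 0.5404304  -0.06141925] yaw deg 6.425776767653777 0.45881245965194334 0.27147396236327637
[437. 207.] 310 world [ 0.653 -0.178] board mean [ 0.099 -0.129] min [ 0.065 -0.146] max [ 0.126 -0.109]
[365. 218.] 584 world [ 0.634 -0.049] board mean [0.094 0.002] min [ 0.066 -0.024] max [0.123 0.032]
[282. 225.] 289 world [0.622 0.097] board mean [0.099 0.149] min [0.068 0.127] max [0.126 0.165]
[445. 289.] 210 world [ 0.509 -0.187] board mean [-0.045 -0.122] min [-0.067 -0.134] max [-0.009 -0.096]
[313. 283.] 220 world [0.52  0.044] board mean [-0.008  0.107] min [-0.027  0.088] max [0.011 0.128]
[375. 304.] 179 world [ 0.482 -0.065] board mean [-0.058  0.003] min [-0.082 -0.009] max [-0.023  0.026]
[[ 0.931  0.365 -0.001]
 [ 0.365 -0.931  0.002]
 [-0.    -0.002 -1.   ]]
```

Call:
{"name": "drive_tool", "arguments": {
  "deltas": [
    [[0, 0, 0], [0, 0, -0.145], -0.45],
    [[0, 0, 0], [0, 0, -0.145], -0.45],
    [[0, 0, 0], [0, 0, -0.145], -0.45],
    [[0, 0, 0], [0, 0, -0.145], -0.45],
    [[0, 0, 0], [0, 0, -0.145], -0.45],
    [[0, 0, 0], [0, 0, -0.145], -0.45],
    [[0, 0, 0], [0, 0, -0.145], -0.45],
    [[0, 0, 0], [0, 0, -0.145], -0.45]
  ]
}}

```text
clock: 0.9
tcp_pos: [0.2371, -0.6048, 0.205]
ee_rot: [-2.255, -2.186, -0.001]
wrist_force: [0.5, -0.2, -0.3]
width: 0.0333
grasp_force: 0.0
```

Call:
{"name": "drive_tool", "arguments": {
  "deltas": [
    [[0, 0, 0], [0, 0, -0.145], -0.45],
    [[0, 0, 0], [0, 0, 0], -0.45]
  ]
}}

```text
clock: 1.1
tcp_pos: [0.237, -0.6049, 0.2049]
ee_rot: [-2.098, -2.338, -0.001]
wrist_force: [-0.4, -0.7, 0.1]
width: 0.0258
grasp_force: 0.0
```

```bash
cat >> h.py <<'E'
O=np.array([.5404,-.0614]); A=np.radians(6.43)
BX=np.array([np.cos(A),np.sin(A)]); BY=np.array([-np.sin(A),np.cos(A)])
def to(bx,by,z):
    s=ctrl.sense(); R=cv2.Rodrigues(np.array(s["ee_rot"]))[0]; p=np.array(s["tcp_pos"])
    g=np.r_[O+bx*BX+by*BY,z]
    d=p[:2]-O
    print("t",s["clock"],"at board",(d@BX).round(4),(d@BY).round(4),"z",p[2].round(4),"width",round(s["width"],4),"F",np.round(s["wrist_force"],1))
    print("delta tool cm",((R.T@(g-p))*100).round(2),"yaw err deg",np.degrees(np.arctan2(R[1,0],R[0,0])-A-np.pi/2).round(2),"tilt",R[:,2].round(4),"q",np.round(s["qpos"],2))
E
python3 -c "
from h import *
to(-.008,.058,.12)"
```

```text
t 1.1 at board -0.3623 -0.5061 z 0.2049 width 0.0258 F [-0.4 -0.7  0.1]
delta tool cm [56.54 35.2   8.56] yaw err deg -0.23 tilt [ 0.      0.0012 -1.    ] q [ 1.34  0.64 -0.32  1.51  0.22  1.02  1.07]
```

Call:
{"name": "drive_tool", "arguments": {
  "deltas": [
    [[3.5, 2.2, 0], [0, 0, 0], -0.45],
    [[3.5, 2.2, 0], [0, 0, 0], -0.45],
    [[3.5, 2.2, 0], [0, 0, 0], -0.45],
    [[3.5, 2.2, 0], [0, 0, 0], -0.45],
    [[3.5, 2.2, 0], [0, 0, 0], -0.45],
    [[3.5, 2.2, 0], [0, 0, 0], -0.45],
    [[3.5, 2.2, 0], [0, 0, 0], -0.45],
    [[3.5, 2.2, 0], [0, 0, 0], -0.45]
  ]
}}

```text
clock: 1.9
tcp_pos: [0.3826, -0.3063, 0.2055]
ee_rot: [2.103, 2.333, 0.0]
wrist_force: [1.4, -0.5, -0.6]
width: 0.0261
grasp_force: 0.0
```

Call:
{"name": "drive_tool", "arguments": {
  "deltas": [
    [[3.5, 2.2, 0], [0, 0, 0], -0.45],
    [[3.5, 2.2, 0], [0, 0, 0], -0.45],
    [[3.5, 2.2, 0], [0, 0, 0], -0.45],
    [[3.5, 2.2, 0], [0, 0, 0], -0.45],
    [[3.5, 2.2, 0], [0, 0, 0], -0.45],
    [[3.5, 2.2, 0], [0, 0, 0], -0.45],
    [[3.5, 2.2, 0], [0, 0, 0], -0.45],
    [[0, 0, 0], [0, 0, 0], -0.45]
  ]
}}

```text
clock: 2.7
tcp_pos: [0.5113, -0.0406, 0.2058]
ee_rot: [-2.092, -2.343, -0.008]
wrist_force: [-0.7, -0.2, -0.6]
width: 0.0259
grasp_force: 0.0
```

```bash
python3 -c "
from h import *
to(-.008,.058,.073)"
```

```text
t 2.7 at board -0.0266 0.0239 z 0.2058 width 0.0259 F [-0.7 -0.2 -0.6]
delta tool cm [ 3.36  1.82 13.3 ] yaw err deg 0.07 tilt [ 0.0029  0.0041 -1.    ] q [ 0.3   0.45 -0.39  1.89  0.22  0.84 -0.09]
```

Call:
{"name": "drive_tool", "arguments": {
  "deltas": [
    [[3.4, 1.8, 0], [0, 0, 0], -0.45],
    [[0, 0, 4], [0, 0, 0], -0.45],
    [[0, 0, 4], [0, 0, 0], -0.45],
    [[0, 0, 3], [0, 0, 0], -0.45],
    [[0, 0, 1.5], [0, 0, 0], -0.45],
    [[0, 0, 0.5], [0, 0, 0], -0.45],
    [[0, 0, 0], [0, 0, 0], -0.45]
  ]
}}

```text
clock: 3.4
tcp_pos: [0.5227, -0.0123, 0.0751]
ee_rot: [-2.1, -2.335, 0.002]
wrist_force: [-0.4, -0.0, 0.3]
width: 0.0258
grasp_force: 0.0
```

```bash
python3 -c "
from h import *
to(-.008,.25,.073)
cv2.imwrite('pics/a.png',cv2.resize(optics.camera('top')[150:390,230:530,::-1],(750,600)))"
```

```text
t 3.4 at board -0.0121 0.0507 z 0.0751 width 0.0258 F [-0.4 -0.   0.3]
delta tool cm [19.93  0.28  0.21] yaw err deg -0.36 tilt [-1.2e-03 -3.0e-04 -1.0e+00] q [ 0.17  0.66 -0.29  1.98  0.34  0.55 -0.26]
```

View pics/a.png

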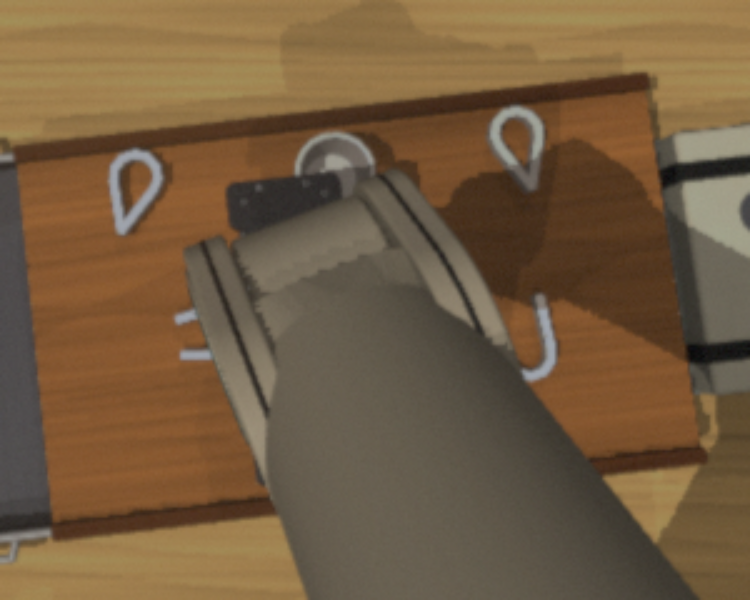

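The horseshoe sits undisturbed at the left of the gripper (around 190,335 in the crop), and the cup is clear of the arm. Sweeping now.

Call:
{"name": "drive_tool", "arguments": {
  "deltas": [
    [[0.5, 0.3, 0.1], [0, 0, 0], -0.45],
    [[1, 0, 0], [0, 0, 0], -0.45],
    [[1.5, 0, 0], [0, 0, 0], -0.45],
    [[1.5, 0, 0], [0, 0, 0], -0.45],
    [[1.5, 0, 0], [0, 0, 0], -0.45],
    [[1.5, 0, 0], [0, 0, 0], -0.45],
    [[1.5, 0, 0], [0, 0, 0], -0.45],
    [[1.5, 0, 0], [0, 0, 0], -0.45]
  ]
}}

```text
clock: 4.25
tcp_pos: [0.515, 0.0946, 0.0753]
ee_rot: [2.097, 2.338, 0.002]
wrist_force: [1.4, 0.3, 0.7]
width: 0.0256
grasp_force: 0.1
```

```bash
python3 -c "
from h import *
to(-.008,.25,.073)"
```

```text
t 4.25 at board -0.0078 0.1579 z 0.0753 width 0.0256 F [1.4 0.3 0.7]
delta tool cm [ 9.21 -0.06  0.23] yaw err deg -0.21 tilt [ 1.4e-03  7.0e-04 -1.0e+00] q [-0.05  0.65 -0.27  1.98  0.32  0.55 -0.44]
```

Call:
{"name": "drive_tool", "arguments": {
  "deltas": [
    [[1.5, 0, 0.1], [0, 0, 0], -0.45],
    [[1.5, 0, 0], [0, 0, 0], -0.45],
    [[1.5, 0, 0], [0, 0, 0], -0.45],
    [[1.5, 0, 0], [0, 0, 0], -0.45],
    [[1.5, 0, 0], [0, 0, 0], -0.45],
    [[1.5, 0, 0], [0, 0, 0], -0.45],
    [[0.5, 0, 0], [0, 0, 0], -0.45],
    [[0, 0, 0], [0, 0, 0], -0.45]
  ]
}}

```text
clock: 5.05
tcp_pos: [0.5043, 0.1885, 0.0734]
ee_rot: [-2.096, -2.34, -0.0]
wrist_force: [-0.5, 0.4, 0.4]
width: 0.0258
grasp_force: 0.0
```

Call:
{"name": "drive_tool", "arguments": {
  "deltas": [
    [[0, 0, -2], [0, 0, 0], -0.45],
    [[0, 0, -3], [0, 0, 0], -0.45],
    [[0, 0, -2], [0, 0, 0], -0.45],
    [[-4, -0.7, 0], [0, 0, 0], -0.45],
    [[-4, -0.7, 0], [0, 0, 0], -0.45],
    [[-4, -0.7, 0], [0, 0, 0], -0.45],
    [[-4, -0.7, 0], [0, 0, 0], -0.45],
    [[-4, -0.7, 0], [0, 0, 0], -0.45]
  ]
}}

```text
clock: 5.85
tcp_pos: [0.4907, -0.0181, 0.1435]
ee_rot: [2.1, 2.336, -0.001]
wrist_force: [0.6, -0.2, -0.1]
width: 0.0256
grasp_force: 0.0
```

```bash
python3 -c "
from h import *
to(-.056,-.04,.074)
cv2.imwrite('pics/b.png',cv2.resize(optics.camera('top')[150:390,150:530,::-1],(760,480)))"
```

```text
t 5.85 at board -0.0446 0.0486 z 0.1435 width 0.0256 F [ 0.6 -0.2 -0.1]
delta tool cm [-8.87 -1.09  6.95] yaw err deg -0.33 tilt [-3.e-04 -8.e-04 -1.e+00] q [ 0.21  0.51 -0.32  2.01  0.26  0.66 -0.18]
```

View pics/b.png

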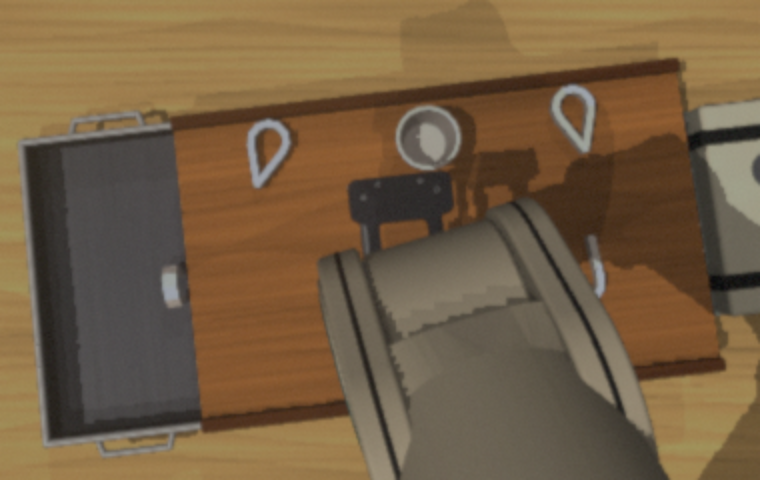

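The horseshoe dropped into the tray at (173,285). It is close to the board's edge, so I'll check it later. Next is the middle piece.

Call:
{"name": "drive_tool", "arguments": {
  "deltas": [
    [[-4.5, -0.5, 0], [0, 0, 0], -0.45],
    [[-4.3, -0.5, 0], [0, 0, 0], -0.45],
    [[0, 0, 0], [0, 0, 0], -0.45],
    [[0, 0, 3], [0, 0, 0], -0.45],
    [[0, 0, 2.5], [0, 0, 0], -0.45],
    [[0, 0, 1], [0, 0, 0], -0.45],
    [[0, 0, 0.4], [0, 0, 0], -0.45],
    [[0, 0, 0], [0, 0, 0], -0.45]
  ]
}}

```text
clock: 6.7
tcp_pos: [0.4909, -0.1036, 0.0745]
ee_rot: [-2.098, -2.338, 0.0]
wrist_force: [0.1, -0.8, 0.2]
width: 0.026
grasp_force: 0.0
```

```bash
python3 -c "
from h import *
to(-.056,.26,.073)
cv2.imwrite('pics/c.png',cv2.resize(optics.camera('scene')[130:370,130:530,::-1],(800,480)))"
```

```text
t 6.7 at board -0.0539 -0.0364 z 0.0745 width 0.026 F [ 0.1 -0.8  0.2]
delta tool cm [29.64 -0.33  0.16] yaw err deg -0.23 tilt [-2.e-04  0.e+00 -1.e+00] q [ 0.33  0.63 -0.27  2.04  0.33  0.51 -0.07]
```

View pics/c.png

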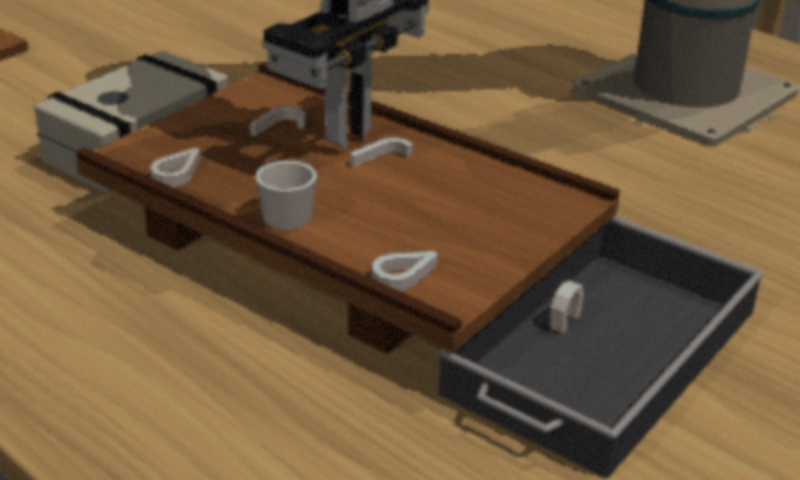

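The horseshoe is standing on the tray floor at (567,305), and the fingers are behind the middle piece at (380,152). Sweeping it now.

Call:
{"name": "drive_tool", "arguments": {
  "deltas": [
    [[0.5, -0.2, 0.1], [0, 0, 0], -0.45],
    [[1, 0, 0], [0, 0, 0], -0.45],
    [[1, 0, 0], [0, 0, 0], -0.45],
    [[1.5, 0, 0], [0, 0, 0], -0.45],
    [[2, 0, 0], [0, 0, 0], -0.45],
    [[2, 0, 0], [0, 0, 0], -0.45],
    [[2, 0, 0], [0, 0, 0], -0.45],
    [[2, 0, 0], [0, 0, 0], -0.45]
  ]
}}

```text
clock: 7.55
tcp_pos: [0.4758, 0.0171, 0.0739]
ee_rot: [2.097, 2.339, 0.001]
wrist_force: [0.8, -0.3, 0.0]
width: 0.0259
grasp_force: 0.1
```

```bash
python3 -c "
from h import *
to(-.056,.26,.073)
cv2.imwrite('pics/d.png',cv2.resize(optics.camera('scene')[130:370,130:530,::-1],(800,480)))"
```

```text
t 7.55 at board -0.0554 0.0852 z 0.0739 width 0.0259 F [ 0.8 -0.3  0. ]
delta tool cm [17.48 -0.11  0.09] yaw err deg -0.18 tilt [ 7.e-04  3.e-04 -1.e+00] q [ 0.06  0.61 -0.23  2.11  0.3   0.46 -0.29]
```

View pics/d.png

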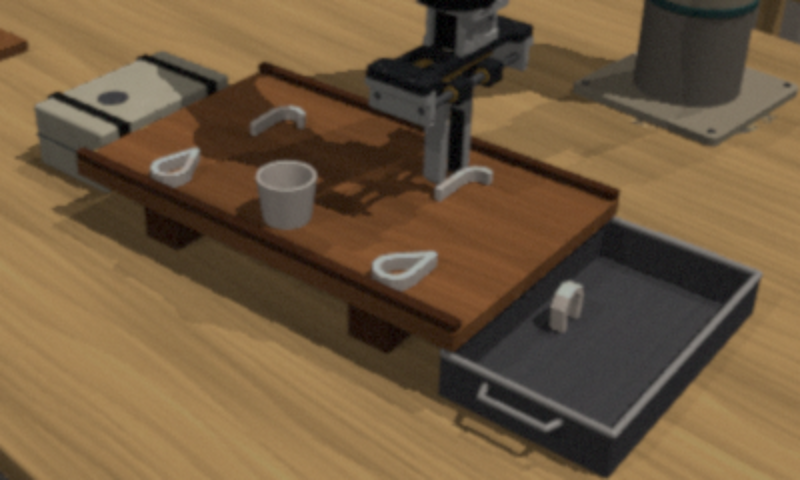

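The middle piece (463,182) is being pushed squarely. Continuing over the end.

Call:
{"name": "drive_tool", "arguments": {
  "deltas": [
    [[2, 0, 0], [0, 0, 0], -0.45],
    [[2, 0, 0], [0, 0, 0], -0.45],
    [[2, 0, 0], [0, 0, 0], -0.45],
    [[2.5, 0, 0], [0, 0, 0], -0.45],
    [[2.5, 0, 0], [0, 0, 0], -0.45],
    [[2.5, 0, 0], [0, 0, 0], -0.45],
    [[2.5, 0, 0], [0, 0, 0], -0.45],
    [[1.5, 0, 0], [0, 0, 0], -0.45]
  ]
}}

```text
clock: 8.4
tcp_pos: [0.4566, 0.192, 0.0738]
ee_rot: [-2.095, -2.341, -0.002]
wrist_force: [0.9, -0.3, 0.0]
width: 0.026
grasp_force: 0.0
```

Call:
{"name": "drive_tool", "arguments": {
  "deltas": [
    [[0, 0, 0], [0, 0, 0], -0.45],
    [[0, 0, -2], [0, 0, 0], -0.45],
    [[0, 0, -3], [0, 0, 0], -0.45],
    [[0, 0, -2], [0, 0, 0], -0.45],
    [[-4.5, 0.1, 0], [0, 0, 0], -0.45],
    [[-4.5, 0.1, 0], [0, 0, 0], -0.45],
    [[-4.5, 0.1, 0], [0, 0, 0], -0.45],
    [[-4.5, 0.1, 0], [0, 0, 0], -0.45]
  ]
}}

```text
clock: 9.2
tcp_pos: [0.48, 0.0077, 0.1437]
ee_rot: [2.099, 2.337, -0.001]
wrist_force: [1.1, -0.0, 0.3]
width: 0.0257
grasp_force: 0.0
```

Call:
{"name": "drive_tool", "arguments": {
  "deltas": [
    [[-4.5, 0.1, 0], [0, 0, 0], -0.45],
    [[-4.5, 0.1, 0], [0, 0, 0], -0.45],
    [[-4.5, 0.1, 0], [0, 0, 0], -0.45],
    [[-4.5, 0.1, 0], [0, 0, 0], -0.45],
    [[0, 0, 0], [0, 0, 0], -0.45]
  ]
}}

```text
clock: 9.7
tcp_pos: [0.5025, -0.1771, 0.1433]
ee_rot: [2.11, 2.323, -0.006]
wrist_force: [0.2, 0.6, -0.3]
width: 0.026
grasp_force: 0.0
```

```bash
python3 -c "
from h import *
to(-.043,-.168,.0735)
cv2.imwrite('pics/e.png',cv2.resize(optics.camera('scene')[130:370,130:530,::-1],(800,480)))"
```

```text
t 9.7 at board -0.0506 -0.1108 z 0.1433 width 0.026 F [ 0.2  0.6 -0.3]
delta tool cm [-5.68  0.86  7.  ] yaw err deg -0.93 tilt [-2.0e-04 -4.7e-03 -1.0e+00] q [ 0.46  0.55 -0.26  1.91  0.22  0.71  0.16]
```

View pics/e.png

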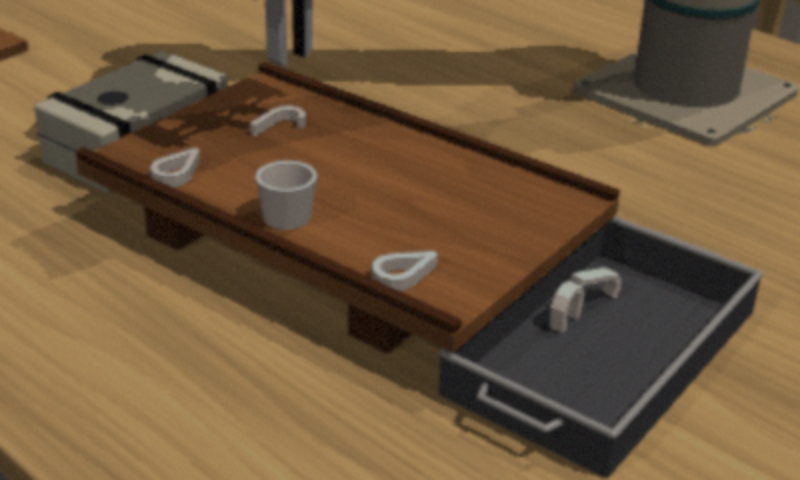

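Both swept pieces lie in the tray at (567,303) and (598,280). Now the last one, at (278,120).

Call:
{"name": "drive_tool", "arguments": {
  "deltas": [
    [[-3, 0.4, 0], [0, 0, 0], -0.45],
    [[-2.7, 0.3, 0], [0, 0, 0], -0.45],
    [[0, 0, 0], [0, 0, 0], -0.45],
    [[0, 0, 3], [0, 0, 0], -0.45],
    [[0, 0, 2.5], [0, 0, 0], -0.45],
    [[0, 0, 1], [0, 0, 0], -0.45],
    [[0, 0, 0.4], [0, 0, 0], -0.45],
    [[0, 0, 0], [0, 0, 0], -0.45]
  ]
}}

```text
clock: 10.55
tcp_pos: [0.517, -0.2229, 0.0747]
ee_rot: [-2.097, -2.339, -0.0]
wrist_force: [-0.2, 0.4, -0.4]
width: 0.026
grasp_force: 0.0
```

```bash
python3 -c "
from h import *
to(-.043,.26,.0735)"
```

```text
t 10.55 at board -0.0413 -0.1579 z 0.0747 width 0.026 F [-0.2  0.4 -0.4]
delta tool cm [41.78 -0.3   0.14] yaw err deg -0.18 tilt [-1.e-04  4.e-04 -1.e+00] q [ 0.51  0.69 -0.24  1.87  0.26  0.61  0.22]
```

Call:
{"name": "drive_tool", "arguments": {
  "deltas": [
    [[0.5, -0.2, 0.1], [0, 0, 0], -0.45],
    [[1, 0, 0], [0, 0, 0], -0.45],
    [[1, 0, 0], [0, 0, 0], -0.45],
    [[1.5, 0, 0], [0, 0, 0], -0.45],
    [[2, 0, 0], [0, 0, 0], -0.45],
    [[2, 0, 0], [0, 0, 0], -0.45],
    [[2, 0, 0], [0, 0, 0], -0.45],
    [[2, 0, 0], [0, 0, 0], -0.45]
  ]
}}

```text
clock: 11.35
tcp_pos: [0.5018, -0.1026, 0.0738]
ee_rot: [2.097, 2.339, 0.001]
wrist_force: [0.9, -0.2, -0.7]
width: 0.026
grasp_force: 0.1
```

Call:
{"name": "drive_tool", "arguments": {
  "deltas": [
    [[2, 0, 0], [0, 0, 0], -0.45],
    [[2, 0, 0], [0, 0, 0], -0.45],
    [[2, 0, 0], [0, 0, 0], -0.45],
    [[2, 0, 0], [0, 0, 0], -0.45],
    [[2, 0, 0], [0, 0, 0], -0.45],
    [[2, 0, 0], [0, 0, 0], -0.45]
  ]
}}

```text
clock: 11.95
tcp_pos: [0.4885, 0.0167, 0.0738]
ee_rot: [-2.097, -2.339, -0.001]
wrist_force: [0.1, -0.8, -0.0]
width: 0.026
grasp_force: 0.1
```

```bash
python3 -c "
from h import *
to(-.043,.26,.0735)
cv2.imwrite('pics/f.png',cv2.resize(optics.camera('scene')[130:370,130:530,::-1],(800,480)))"
```

```text
t 11.95 at board -0.0428 0.0834 z 0.0738 width 0.026 F [ 0.1 -0.8 -0. ]
delta tool cm [17.66 -0.07  0.03] yaw err deg -0.18 tilt [ 3.e-04  4.e-04 -1.e+00] q [ 0.02  0.62 -0.17  2.08  0.22  0.47 -0.2 ]
```

View pics/f.png

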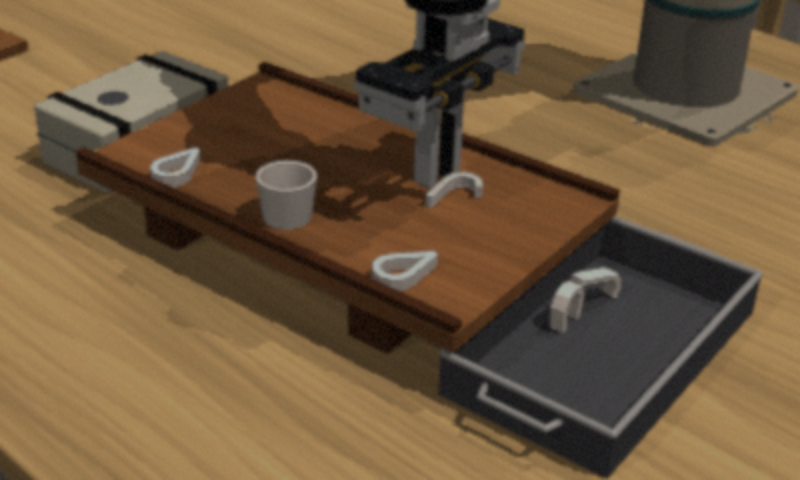

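The last piece (455,188) is tracking well. Finishing the sweep.

Call:
{"name": "drive_tool", "arguments": {
  "deltas": [
    [[2, 0, 0], [0, 0, 0], -0.45],
    [[2, 0, 0], [0, 0, 0], -0.45],
    [[2, 0, 0], [0, 0, 0], -0.45],
    [[2.5, 0, 0], [0, 0, 0], -0.45],
    [[2.5, 0, 0], [0, 0, 0], -0.45],
    [[2.5, 0, 0], [0, 0, 0], -0.45],
    [[2.5, 0, 0], [0, 0, 0], -0.45],
    [[1.5, 0, 0], [0, 0, 0], -0.45]
  ]
}}

```text
clock: 12.8
tcp_pos: [0.4693, 0.1915, 0.0738]
ee_rot: [-2.094, -2.341, -0.002]
wrist_force: [0.4, -0.1, 1.1]
width: 0.026
grasp_force: 0.0
```

Call:
{"name": "drive_tool", "arguments": {
  "deltas": [
    [[0, 0, 0], [0, 0, 0], -0.45],
    [[0, 0, -2], [0, 0, 0], -0.45],
    [[0, 0, -4], [0, 0, 0], -0.45],
    [[0, 0, -4], [0, 0, 0], -0.45],
    [[0, 0, -2], [0, 0, 0], -0.45],
    [[-4, 0, 0], [0, 0, 0], -0.45],
    [[-4, 0, 0], [0, 0, 0], -0.45],
    [[0, 0, 0], [0, 0, 0], -0.45]
  ]
}}

```text
clock: 13.6
tcp_pos: [0.4788, 0.1014, 0.1936]
ee_rot: [2.108, 2.326, -0.006]
wrist_force: [-0.6, -0.1, 0.3]
width: 0.0261
grasp_force: 0.0
```

```bash
python3 -c "
from h import *
to(-.043,.26,.0735)
a=optics.camera('scene')[130:370,130:530,::-1];b=optics.camera('top')[150:390,130:530,::-1]
cv2.imwrite('pics/g.png',cv2.resize(np.vstack([a,b]),(500,600)))"
```

```text
t 13.6 at board -0.043 0.1687 z 0.1936 width 0.0261 F [-0.6 -0.1  0.3]
delta tool cm [ 9.18 -0.12 11.97] yaw err deg -0.8 tilt [-4.0e-04 -4.4e-03 -1.0e+00] q [-0.15  0.42 -0.17  1.96  0.1   0.77 -0.28]
```

View pics/g.png

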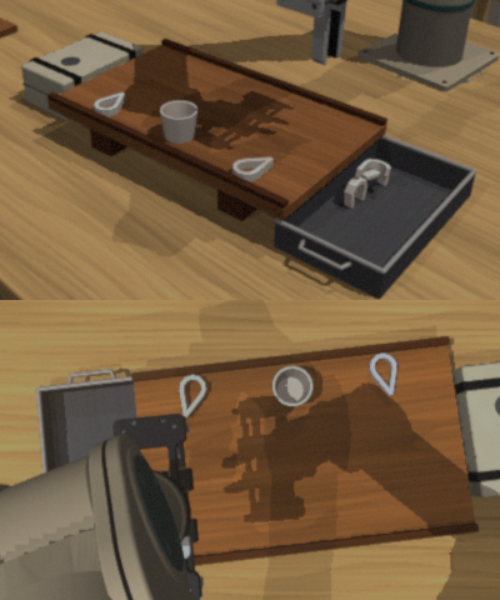

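The board is clear except for the two whole handles and the cup, but the three pieces are clustered near the board's end. I'll move the arm out of the way and look closely once more.

Call:
{"name": "drive_tool", "arguments": {
  "deltas": [
    [[-4.5, 0, 0], [0, 0, 0], -0.45],
    [[-4.5, 0, 0], [0, 0, 0], -0.45],
    [[-4.5, 0, 0], [0, 0, 0], -0.45],
    [[-4.5, 0, 0], [0, 0, 0], -0.45],
    [[-4.5, 0, 0], [0, 0, 0], -0.45],
    [[-4.5, 0, 0], [0, 0, 0], -0.45],
    [[-4.5, 0, 0], [0, 0, 0], -0.45],
    [[0, 0, 0], [0, 0, 0], -0.45]
  ]
}}

```text
clock: 14.5
tcp_pos: [0.5125, -0.211, 0.1931]
ee_rot: [2.106, 2.327, -0.004]
wrist_force: [-0.4, -0.1, 0.0]
width: 0.0256
grasp_force: 0.0
```

```bash
python3 -c "
from h import *
a=optics.camera('scene')[230:350,340:520,::-1];b=optics.camera('top')[200:380,155:425,::-1]
cv2.imwrite('pics/h.png',np.hstack([cv2.resize(a,(400,267)),cv2.resize(b,(400,267))]))
cv2.imwrite('pics/top1.png',optics.camera('top')[:,:,::-1])
im=cv2.imread('pics/top1.png'); i0=cv2.imread('pics/top0.png')
for n,(x0,y0,x1,y1) in dict(w2=(420,185,455,232),cup=(340,198,390,242),w1=(268,203,300,248)).items():
  c=[]
  for q in (i0,im):
    h=cv2.cvtColor(q[y0:y1,x0:x1],cv2.COLOR_BGR2HSV); m=(h[:,:,1]<70)&(h[:,:,2]>110); c.append(np.argwhere(m).mean(0).round(1))
  print(n,c)
"
```

```text
w2 [array([22.4, 17.3]), array([22.3, 17.1])]
cup [array([20.1, 25. ]), array([20.1, 25.2])]
w1 [array([21.9, 14.4]), array([21.9, 14.5])]
```

View pics/h.png

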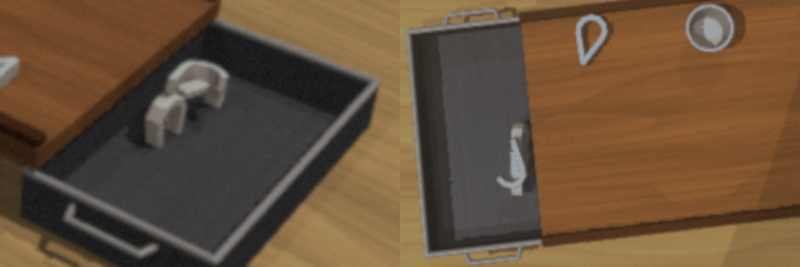

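```bash
python3 -c "
from h import *
K,R,t=cam('scene')
for n,p in dict(hooktip=(500,180),bow=(518,182),armmid=(516,158),armend=(513,140),standtop=(518,128),standbot=(517,192)).items():
  px=(155+(p[0]-400)*.675,200+p[1]*.675*180/180.2)
  for z in (.01,.03,.05,.07):
    w=back('top',[px],z); q=cv2.projectPoints(w,cv2.Rodrigues(R)[0],t,K,None)[0].ravel()
    print(n,z,((q-[340,230])*[400/180,267/120]).round(0), end=' ')
  print()
"
```

```text
hooktip 0.01 [226. 115.] hooktip 0.03 [224.  94.] hooktip 0.05 [221.  72.] hooktip 0.07 [218.  50.] 
bow 0.01 [205. 102.] bow 0.03 [203.  82.] bow 0.05 [200.  60.] bow 0.07 [198.  39.] 
armmid 0.01 [187. 119.] armmid 0.03 [185.  97.] armmid 0.05 [182.  76.] armmid 0.07 [180.  53.] 
armend 0.01 [174. 133.] armend 0.03 [172. 111.] armend 0.05 [170.  88.] armend 0.07 [168.  66.] 
standtop 0.01 [157. 138.] standtop 0.03 [155. 115.] standtop 0.05 [153.  93.] standtop 0.07 [151.  70.] 
standbot 0.01 [215.  97.] standbot 0.03 [212.  76.] standbot 0.05 [210.  55.] standbot 0.07 [207.  34.]
```

```bash
python3 -c "
from workcell import ctrl
print(ctrl.job_done())"
```

```text
the job is handed in; nothing more can be done
None
```

I swept all three broken handles off the board into the scrap tray, where the last one rests on top of the other two with its top about level with the rim; the two whole handles and the cup did not move, and I handed the job in at about 15 s.

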